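# Rock the angle gauge on the round stud to the red mark and hold it

### The arm

A 6-joint arm with a two-finger parallel gripper is mounted at the origin on a cart in front of the work surface, level with it; the furniture and walls round the work are solid. World frame = base frame: x ahead of the robot, y to its left, z up, the work surface at z = 0. Lengths are in m, angles in rad, forces in N, time in s.
With the tool pointing down it reaches from about 0.35 to 0.975 m from the base axis. Payload 4.9 kg.
Tool frame: the origin (TCP) lies at the very end of the fingers, on their centre line; the grasp point (between the pads) lies ctrl.grip_point_offset behind it (ctrl.grip_point_offset is the distance from the TCP to the grasp point, in m); z points along the fingers, y is the direction in which the jaws open and shut (so a half turn about z gives the same grasp; the last joint's range is limited). The gripper opens to 85 mm and grips with 20 to 120 N. Pads are 22 mm wide; open, the fingers measure 114 mm over their backs; the gripper's body (76 mm by 85 mm) begins 54 mm behind the grasp point. The pads swing forward as they close: fully open they stand 13 mm farther back than shut.
Start: joints at [-1.448, 0.053, 1.613, -0, 1.476, -0.119], TCP at [0.15, -0.607, 0.231] pointing down, gripper open.
Joint ranges: [-3.01, 3.01], [-1.01, 2.22], [0.06, 2.58], [-1.02, 4.17], [0.09, 2.62], [-3.14, 3.14]. Speed limits (rad/s): [2.57, 2.57, 3.14, 3.14, 3.14, 3.14].

### API

Orientations are given as a rotation vector (axis times angle).
In Python, from station import ctrl gives the robot as it stands. The module is installed in compiled form; this text tells all that it offers.
- The arm moves only by the shell command python3 -m creep 'ROWS' [FORCE]. ROWS is JSON, a list of rows, each a list of 5 numbers: the closure in counts, from 0 (fully open) to 255 (shut), then the shift along the tool's x, y, z in mm, then the turn about the tool's z in rad. A call has 1 to 12 rows; each row is the pose to reach, as a shift and turn from the pose commanded when the call began, along the tool's axes at that moment; what a row does not reach only later rows make up. A row lasts 1/12 s, in which the tool goes at most 41.7 mm and 7.16 degrees, less where a joint would pass 70% of its speed; a pose out of reach is approached as far as the arm can. A call with a gripper value outside its range is refused whole. The fingers move at their own pace and stop on an object; FORCE is the grip in N (left out, the last holds). Time passes only in rows, so rows that repeat a pose let the fingers close. It gives the time, the measured TCP pose, the force and the opening at its end, in the units of the state.
- ctrl.get_obs(): the state, without advancing time (a new reading comes with each control period).
- ctrl.get_image(name): name is "side" or "top"; returns the picture (400x640x3 uint8, red, green, blue); there is no depth.
- ctrl.calibration(name): a dict with "fx", "fy", "cx", "cy" (pixels), "R" (3x3) and "t" (3): a world point X has camera coordinates R X + t. Camera axes: x right, y down, z forward; pixel columns grow to the right and rows downward; lengths in m; the calibration is good to about 2 mm. A picture is of the moment at which its call begins. calibration takes no time and is no camera call.
- ctrl.finish_job(): hands the job in, once; it reports no verdict.
Trained networks look in the newest picture that a camera, given by its name, has taken for a name from the list of things; names that differ only in an ending like _2 or _b are one class to them, and where a whole thing is asked for, a point or a joint stands for the part that bears it (a point fixed in the world has none). Each returns a list of dicts, best first, with "conf" (0 to 1); they miss things now and then, are a little off and sometimes report something else, mostly with a low value. They report only what shows in the picture. A call takes as long as a camera call. They do not tell look-alikes from the thing itself.
- ctrl.boxes_of(camera, label): "rect" ([left, top, width, height] in pixels, round what is visible of it).
- ctrl.outline_of(camera, label): "mask" (400x640 bool, what is visible of it) and "rect" ([left, top, width, height] in pixels, round what is visible of it).
The state is a dict: "t": time; "q": joint angles; "dq": joint speeds; "effort": joint torques, N m; "tool_pos": TCP position; "tool_rot": TCP orientation; "contact_force": force on the tool from outside, world axes, zero at the start; "wrist_torque": the same for the moment, N m; "opening": finger opening in m.
Only numpy, scipy, OpenCV 4.12 (cv2) and the standard library are available. Lean on these libraries where they do the work, as an engineer would, in place of code of your own. Each camera call takes 0.05 s, during which the arm holds its last target. There are 200 camera calls.

### The job

A sloping bottle shelf is being fitted at the reception desk and its angle has to be copied: take the blue angle gauge out of its compartment in the grey tray by the grip at its top and set the middle of its foot upright on the rounded top of the wooden stud. Then rock it sideways on the stud, resting lightly on it, until the swinging black needle settles on the red mark of the dial, and finish while still holding it there, foot touching the stud; leave the bottles in the tray standing and the things round about alone.

Things in the scene. Friction and masses are not known exactly. Their poses are not given: they have to be found in the camera images.
- gauge: pendulum angle gauge, about 0.2 kg, standing loose in one of the tray's three compartments. Origin: middle of its foot's underside; z up, x through its thickness (normal to the dial), y along its foot. Aluminium foot 24 (x) x 70 (y) x 16 mm; round white dial with blue rim, 96 mm across, centred 58 mm above the foot's underside, readable on both faces; blue grip block on top
- gauge_grip (a point): centre of the gauge's blue grip block, 118 mm above the underside of its foot; axes as the gauge. The block is 20 (x) x 42 (y) x 36 mm (100 to 136 mm above the foot's underside) and is taken across its 20 mm
- gauge_foot (a point): middle of the underside of the gauge's foot
- mark_ring (a joint): where the red mark stands on the dial, rad: 0 is the dial's lowest point, positive is towards the gauge's +y. Between 0.17 and 0.52, fixed during a run. The gauge must lean by this angle, top towards its own +y, i.e. turned by minus this angle about its x axis
- needle (a joint): where the black needle points on the dial, rad, counted as for the mark. The needle hangs freely and points straight down, so it reads 0 when the gauge is upright and the mark's value when it is on the mark. It swings for about a second after a movement
- mark_tip (a point): point of the red mark on the dial, 35 mm from the dial's centre; its z axis points from there to the dial's centre. The red mark is 5 mm wide and 18 mm long
- needle_tip (a point): tip of the needle, 35 mm from the dial's centre; its z axis points from the tip to the dial's centre
- stud_block: fixed wooden block: board 80 (x) x 120 (y) x 20 mm with an upright stud 50 (x) x 30 (y) mm in its middle, whose top is a half-round of radius 15 mm about a level line along the block's x; the crown is 75 mm above the worktop. Origin under its centre
- stud_axis (a point): centre of the half-round top of the stud, 15 mm below its crown, 60 mm above the worktop; x axis along the half-round. A gauge turned about this line keeps the middle of its foot on the stud
- tray: fixed grey tray 80 (x) x 274 (y) x 26 mm high with three compartments in a row along y, walls 4 mm; origin under its centre
- polish_mid (a point): middle of the pink nail polish bottle, 31 mm wide, 79 mm high, standing in another compartment
- dropper_mid (a point): middle of the brown dropper bottle, 34 mm wide, 102 mm high, standing in another compartment
- stapler: dark stapler on the worktop, 36 x 145 x 52 mm; origin under its centre
- hair_clip: pink hair clip lying on the worktop, 22 x 98 x 16 mm; origin under its centre
- rubber: blue and white eraser on the worktop, 21 x 46 x 13 mm; origin under its centre
Mind the look-alikes: they are no part of the job. What is shaped like the gauge but orange, pink or yellow is not meant.

How it is judged:
By the outcome, as a careful person would: the job done as asked, in the order asked, and still so for the second after the job is handed in, while the arm keeps its last pose, push and grip.
It also fails if it takes over 51 s, if anything falls off the work surface, if the arm or the gripper's body presses on something with over 40 N, if the wrist force passes 120 N, or if a joint passes its speed limit or range.

## Working session

There is one attempt and no reset: what is moved stays moved. The work goes in short steps, Python scripts to look and compute and a shell command to move; the robot and the scene stay as the last step left them, time stands still between calls to the robot, and variables do not carry over. Pictures are saved under pics/ and viewed, about 8 in all and at most 12, crops included, and the job is handed in when it is done.

```bash
mkdir -p pics
cat > h.py <<'E'
import numpy as np, cv2
from station import ctrl
def cal(n):
    c=ctrl.calibration(n); K=np.array([[c['fx'],0,c['cx']],[0,c['fy'],c['cy']],[0,0,1]]); return K,np.array(c['R']),np.array(c['t'])
def proj(n,X):
    K,R,t=cal(n); p=(K@(R@np.atleast_2d(X).T+t[:,None])).T; return p[:,:2]/p[:,2:]
def onz(n,uv,z):
    K,R,t=cal(n); d=R.T@np.linalg.inv(K)@np.array([*uv,1.]); o=-R.T@t; return o+d*(z-o[2])/d[2]
def tri(a,ua,b,ub):
    o=[];D=[]
    for n,u in((a,ua),(b,ub)):
        K,R,t=cal(n); d=R.T@np.linalg.inv(K)@np.array([*u,1.]); o.append(-R.T@t); D.append(d/np.linalg.norm(d))
    A=sum(np.eye(3)-np.outer(d,d) for d in D); B=sum((np.eye(3)-np.outer(d,d))@p for d,p in zip(D,o)); return np.linalg.solve(A,B)
def save(n,f,crop=None,s=1):
    im=ctrl.get_image(n)
    if crop: x,y,w,h=crop; im=im[y:y+h,x:x+w]
    cv2.imwrite('pics/'+f,cv2.resize(im[:,:,::-1],None,fx=s,fy=s,interpolation=cv2.INTER_CUBIC))
E
python3 - <<'E'
from h import *
import cv2
a=ctrl.get_image('side');b=ctrl.get_image('top')
cv2.imwrite('pics/a.png',cv2.resize(np.vstack([a,b])[:,:,::-1],(480,600)) if 0 else a[:,:,::-1]);cv2.imwrite('pics/b.png',b[:,:,::-1])
for n in('side','top'):
    K,R,t=cal(n);print(n,K[0,0],(-R.T@t).round(3),R[2].round(2))
    for l in('gauge','gauge_grip','stud_block','tray','polish_mid','dropper_mid','stapler'):
        print(l,[(np.round(d['rect']).astype(int).tolist(),round(d['conf'],2)) for d in ctrl.boxes_of(n,l)])
o=ctrl.get_obs();print(o['t'],o['tool_pos'],o['tool_rot'],ctrl.grip_point_offset,o['contact_force'],o['opening'])
E
```

```text
side 492.9799772233263 [0.407 0.886 0.846] [ 0.09 -0.77 -0.63]
gauge [([373, 247, 30, 61], 0.82), ([321, 300, 26, 68], 0.7), ([325, 234, 14, 58], 0.63), ([365, 154, 30, 52], 0.63), ([312, 208, 36, 94], 0.32)]
gauge_grip [([364, 158, 35, 49], 0.91), ([323, 235, 17, 60], 0.78), ([370, 244, 32, 60], 0.63), ([316, 300, 31, 68], 0.56)]
stud_block [([323, 134, 27, 39], 0.72)]
tray [([311, 207, 39, 93], 0.6)]
polish_mid [([330, 229, 10, 30], 0.51)]
dropper_mid [([325, 197, 14, 34], 0.78)]
stapler [([270, 153, 26, 36], 0.61)]
top 367.89872462133405 [ 0.359 -0.006  1.13 ] [ 0.17 -0.01 -0.98]
gauge [([234, 217, 32, 14], 0.85), ([182, 225, 29, 22], 0.8), ([228, 256, 31, 24], 0.53), ([347, 240, 20, 34], 0.53)]
gauge_grip [([233, 214, 31, 18], 0.71), ([343, 241, 24, 29], 0.71), ([234, 256, 26, 22], 0.68), ([180, 225, 28, 19], 0.62)]
stud_block [([391, 196, 42, 34], 0.85)]
tray [([234, 205, 94, 34], 0.79)]
polish_mid [([279, 216, 8, 15], 0.68), ([262, 162, 13, 5], 0.25)]
dropper_mid [([308, 213, 9, 14], 0.69)]
stapler [([352, 154, 47, 28], 0.68), ([311, 160, 32, 10], 0.61)]
0.8 [ 0.14966065 -0.60682847  0.23132209] [ 3.11857678e+00  3.78919875e-01 -8.15791485e-05] 0.0187 [-0.23403076  0.0080751  -0.19916699] 0.08534500067409022
```

View pics/a.png

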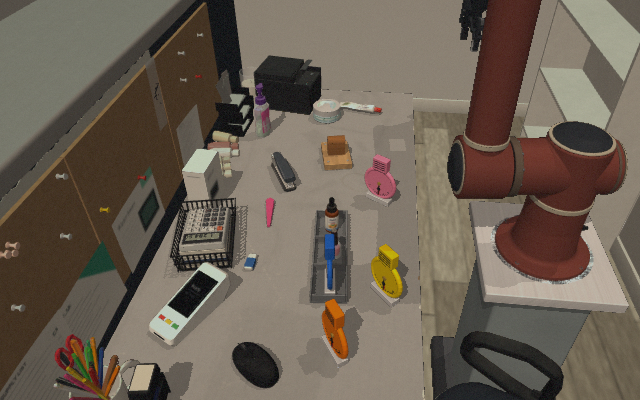

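View pics/b.png

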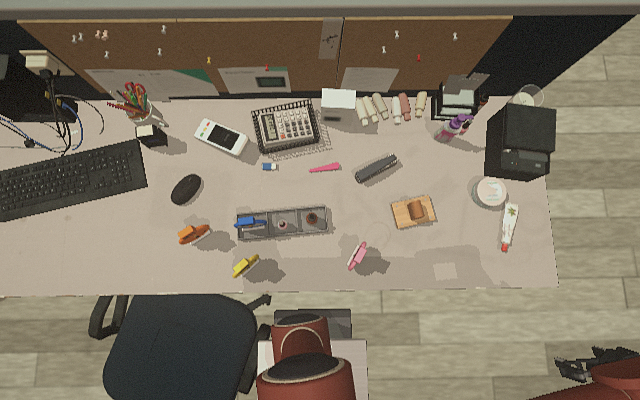

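The side view shows the tray at about (330,255) with the blue gauge at (330,262). The top view shows the blue gauge at (250,222), in the tray's left compartment. The stud block is at (336,152) in the side view and (413,211) in the top view. The look-alikes in the top view are orange (195,235), yellow (246,266) and pink (357,256). Only the blue one at (250,222) stands in the tray, so it is the one meant. I'll confirm that in an enlarged crop.

Run:
```python
from h import *
a=ctrl.get_image('side');b=ctrl.get_image('top')
A=cv2.resize(a[195:310,295:365],None,fx=5,fy=5,interpolation=cv2.INTER_CUBIC)
B=cv2.resize(b[190:250,225:315],None,fx=4.6,fy=4.6,interpolation=cv2.INTER_CUBIC)
C=cv2.resize(b[185:240,380:450],None,fx=5,fy=5,interpolation=cv2.INTER_CUBIC)
im=np.zeros((600,800,3),np.uint8);im[:575,:350]=A;im[:276,360:774]=B;im[300:575,360:710]=C
cv2.imwrite('pics/c.png',im[:,:,::-1])
cc={}
for n,i,(x,y,w,h) in(('side',a,(300,220,60,85)),('top',b,(225,205,50,35))):
    s=cv2.cvtColor(i,cv2.COLOR_RGB2HSV)[y:y+h,x:x+w]
    m=((s[...,0]>100)&(s[...,0]<125)&(s[...,1]>130)&(s[...,2]>70)).astype(np.uint8)
    k,l,st,ce=cv2.connectedComponentsWithStats(m)
    for j in range(1,k):
        if st[j,4]>8: print(n,st[j]+[x,y,0,0,0],ce[j]+[x,y],cv2.minAreaRect((np.argwhere(l==j)[:,::-1]+[x,y]).astype(np.float32)))
for lab in('stud_block','tray','gauge'):
    d=ctrl.outline_of('top',lab)
    for e in d[:2]:
        p=np.argwhere(e['mask'])[:,::-1].astype(np.float32);print(lab,e['conf'],cv2.minAreaRect(p),cv2.boxPoints(cv2.minAreaRect(p)).round(1).tolist())
```

```text
side [325 234  10  55 364] [329.17032967 255.98076923] ((329.5, 261.0), (54.0, 9.0), 90.0)
top [234 217  19  10 110] [244.21818182 221.05454545] ((242.9943389892578, 220.96981811523438), (7.310111999511719, 19.16600799560547), 79.3803482055664)
top [255 220  11   3  22] [259.63636364 221.13636364] ((260.0, 221.0), (10.0, 2.0), -0.0)
stud_block 0.9 ((412.43255615234375, 210.70782470703125), (27.507816314697266, 40.99938201904297), 77.00537872314453) [[389.3999938964844, 201.89999389648438], [429.29998779296875, 192.6999969482422], [435.5, 219.5], [395.6000061035156, 228.6999969482422]]
tray 0.61 ((281.373046875, 221.58114624023438), (28.251413345336914, 90.85923767089844), 85.16958618164062) [[234.89999389648438, 211.3000030517578], [325.5, 203.6999969482422], [327.79998779296875, 231.8000030517578], [237.3000030517578, 239.5]]
gauge 0.72 ((249.96949768066406, 222.72560119628906), (13.803942680358887, 32.24600601196289), 83.6598129272461) [[233.1999969482422, 217.60000610351562], [265.20001220703125, 214.10000610351562], [266.79998779296875, 227.8000030517578], [234.6999969482422, 231.39999389648438]]
gauge 0.68 ((245.08273315429688, 264.59307861328125), (13.951641082763672, 33.38428497314453), 48.36646270751953) [[228.0, 270.5], [252.89999389648438, 248.3000030517578], [262.20001220703125, 258.70001220703125], [237.1999969482422, 280.8999938964844]]
```

View pics/c.png

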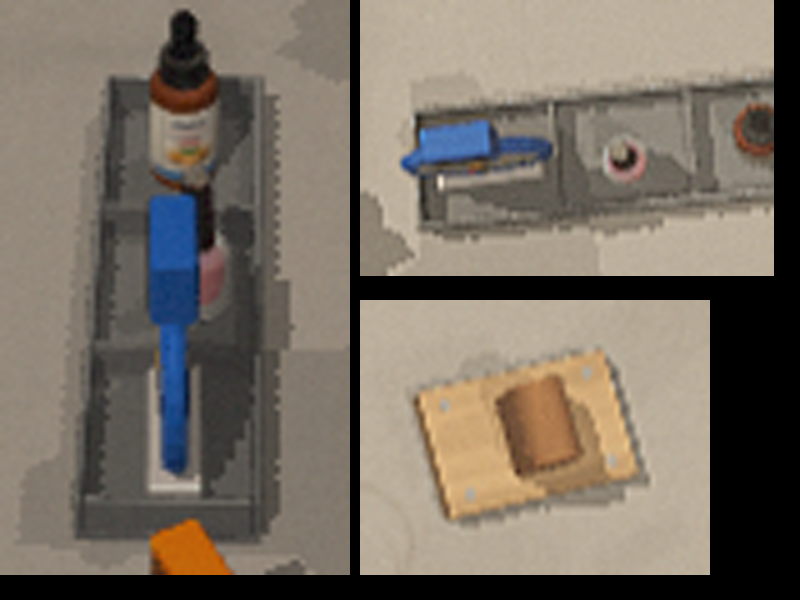

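Run:
```python
from h import *
T=lambda x,y:((x-360)/4.6+225,y/4.6+190)
S=lambda x,y:(x/5+295,y/5+195)
U=lambda x,y:((x-360)/5+380,(y-300)/5+185)
print('grip tri',tri('top',T(457,139),'side',S(172,228)))
print('grip top z.14',onz('top',T(457,139),.14),onz('side',S(172,228),.14))
a,b=onz('top',T(440,184),.006),onz('top',T(543,172),.006);print('foot lower edge',a,b,'dir',np.degrees(np.arctan2(*(a-b)[[0,1]])), np.linalg.norm(a-b))
q=[(417,396),(603,350),(640,470),(450,517)]
P=[onz('top',U(*p),.02) for p in q];c=sum(P)/4;print('board',np.array(P).round(4).tolist(),c)
for i,j in((0,1),(3,2)):
  d=P[i]-P[j];print('ydir deg',np.degrees(np.arctan2(-d[0],d[1])),np.linalg.norm(d))
d=P[0]-P[3];print('xdir',np.degrees(np.arctan2(d[1],d[0])),np.linalg.norm(d));d=P[1]-P[2];print('xdir',np.degrees(np.arctan2(d[1],d[0])))
e=ctrl.outline_of('side','stud_block')[0];r=e['rect'];print(r);
t=[(234.9,211.3),(325.5,203.7),(327.8,231.8),(237.3,239.5)]
P=[onz('top',p,.026) for p in t];print('tray',sum(P)/4);
for i,j in((0,1),(3,2)):
  d=P[i]-P[j];print('tray ydir deg',np.degrees(np.arctan2(-d[0],d[1])),np.linalg.norm(d))
o=ctrl.get_obs()
from scipy.spatial.transform import Rotation as R
print(R.from_rotvec(o['tool_rot']).as_matrix().round(3))
```

```text
grip tri [0.4899366  0.17224536 0.13658121]
grip top z.14 [0.49031437 0.17163846 0.14      ] [0.48870954 0.17580309 0.14      ]
foot lower edge [0.47813325 0.20652447 0.006     ] [0.48506083 0.13825461 0.006     ] dir -5.7941711888836664 0.06862044040234029
board [[0.5488, -0.2509, 0.02], [0.5759, -0.3674, 0.02], [0.501, -0.3849, 0.02], [0.474, -0.2671, 0.02]] [ 0.52492462 -0.31756383  0.02      ]
ydir deg 13.072078708432855 0.11959639658610105
ydir deg 12.874364324357147 0.12080129035396261
xdir 12.21074187353163 0.07650627903242808
xdir 13.112369214068071
[323.3, 135.9, 26.6, 35.3]
tray [0.49996287 0.08542866 0.026     ]
tray ydir deg 3.998310593747209 0.2755286685032375
tray ydir deg 3.9562547101283223 0.2716463994605813
[[ 0.971  0.239  0.   ]
 [ 0.239 -0.971  0.   ]
 [ 0.    -0.    -1.   ]]
```

The crop confirms that the blue gauge is in the left compartment, with its grip top at about (246,220) in the top view. The stud is at about (413,211) with yaw 13°. The measured sizes match the given ones. Moving towards the gauge.

```bash
python3 -m creep '[[0,400,-372,0,-1.431],[0,400,-372,0,-1.431],[0,400,-372,0,-1.431],[0,400,-372,0,-1.431],[0,400,-372,0,-1.431],[0,400,-372,0,-1.431],[0,400,-372,0,-1.431],[0,400,-372,0,-1.431],[0,400,-372,0,-1.431],[0,400,-372,0,-1.431],[0,400,-372,0,-1.431],[0,400,-372,0,-1.431]]'
cat > go.py <<'E'
import sys
from h import *
from scipy.spatial.transform import Rotation as R
def st(x=None,y=None,z=None,ang=None):
    o=ctrl.get_obs();M=R.from_rotvec(o['tool_rot']).as_matrix();p=np.array(o['tool_pos'])
    a=np.degrees(np.arctan2(M[1,1],M[0,1]))
    print('t',round(o['t'],2),'p',p.round(4),'yang',a.round(2),'F',np.round(o['contact_force'],1),'open',round(o['opening'],4),'q',np.round(o['q'],2),'tilt',np.degrees(np.arccos(-M[2,2])).round(2))
    if x is not None:
        print('shift mm',(M.T@(np.array([x,y,z])-p)*1000).round(1),'turn',round(np.radians(a-ang),3))
if __name__=='__main__': st(*map(float,sys.argv[1:]))
E
python3 go.py 0.490 0.172 0.22 5.8
```

```text
t: 2.1
tool_pos: [0.4243, -0.1867, 0.2317]
tool_rot: [2.099, 2.336, 0.0]
contact_force: [1.0, -0.9, 0.1]
opening: 0.0852
t 2.1 p [ 0.4243 -0.1867  0.2317] yang 6.13 F [ 1.  -0.9  0.1] open 0.0852 q [-0.58 -0.35  1.97 -0.    1.52 -0.68] tilt 0.08
shift mm [349.6 103.5  11.5] turn 0.006
```

```bash
python3 -m creep '[[0,350,103,12,0.006],[0,350,103,12,0.006],[0,350,103,12,0.006],[0,350,103,12,0.006],[0,350,103,12,0.006],[0,350,103,12,0.006],[0,350,103,12,0.006],[0,350,103,12,0.006],[0,350,103,12,0.006],[0,350,103,12,0.006],[0,350,103,12,0.006]]'
python3 go.py 0.490 0.173 0.103 5.8
python3 - <<'E'
from h import *
save('side','d.png',(260,130,150,170),3.5)
E
```

```text
t: 3.02
tool_pos: [0.4902, 0.1716, 0.2191]
tool_rot: [-2.108, -2.329, 0.001]
contact_force: [0.1, 0.7, -0.2]
opening: 0.0858
t 3.02 p [0.4902 0.1716 0.2191] yang 5.69 F [ 0.1  0.7 -0.2] open 0.0858 q [ 0.19 -0.2   1.87 -0.    1.47  0.09] tilt 0.04
shift mm [  1.5  -0.  116.1] turn -0.002
```

View pics/d.png

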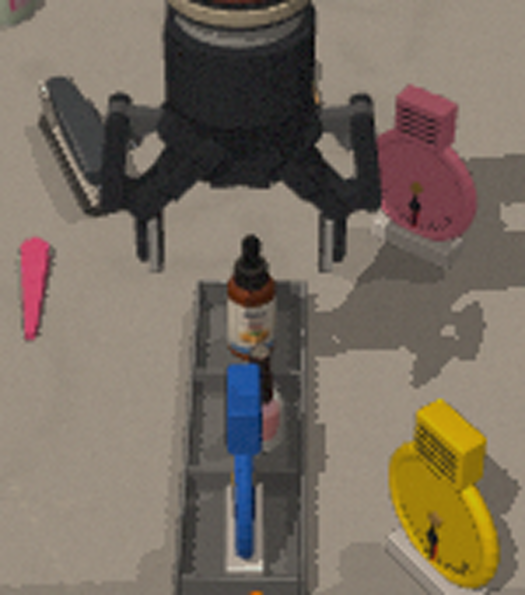

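The open fingers straddle the blue grip in line with it (finger midpoint and grip both at crop column ~243). Lowering and closing.

```bash
python3 -m creep '[[0,1,0,40,0],[0,1,0,80,0],[0,1,0,105,0],[0,1,0,116,0],[0,1,0,116,0],[255,1,0,116,0],[255,1,0,116,0],[255,1,0,116,0],[255,1,0,116,0],[255,1,0,116,0],[255,1,0,116,0],[255,1,0,116,0]]' 25
python3 go.py
```

```text
t: 4.07
tool_pos: [0.4907, 0.1714, 0.1046]
tool_rot: [2.112, 2.325, 0.001]
contact_force: [-1.9, -1.0, 5.5]
opening: 0.0198
t 4.07 p [0.4907 0.1714 0.1046] yang 5.51 F [-1.9 -1.   5.5] open 0.0198 q [ 0.19 -0.09  1.97  0.    1.26  0.1 ] tilt 0.05
```

```bash
python3 -m creep '[[255,0,0,-20,0],[255,0,0,-60,0],[255,0,0,-100,0],[255,0,0,-140,0],[255,30,-10,-160,0.12],[255,60,-20,-180,0.24],[255,90,-30,-200,0.36],[255,120,-40,-220,0.48],[255,130,-40,-220,0.6],[255,130,-40,-220,0.72],[255,130,-40,-220,0.84],[255,130,-40,-220,0.96]]'
python3 -m creep '[[255,0,0,0,0.12],[255,0,0,0,0.24],[255,0,0,0,0.36],[255,0,0,0,0.48],[255,0,0,0,0.585],[255,0,0,0,0.585],[255,0,0,0,0.585],[255,0,0,0,0.585],[255,0,0,0,0.585],[255,0,0,0,0.585],[255,0,0,0,0.585],[255,0,0,0,0.585]]'
python3 go.py
python3 - <<'E'
from h import *
o=ctrl.get_obs();u=proj('side',np.array(o['tool_pos'])-[0,0,.041])[0];print(u)
cv2.imwrite('pics/e_full.png',ctrl.get_image('side')[:,:,::-1])
x,y=int(u[0])-50,int(u[1])-60
im=cv2.imread('pics/e_full.png')[y:y+120,x:x+100];cv2.imwrite('pics/e.png',cv2.resize(im,None,fx=5,fy=5,interpolation=cv2.INTER_CUBIC));print(x,y)
for l in('mark_tip','needle_tip'):
    print(l,[(np.round(d['rect'],1).tolist(),round(d['conf'],2)) for d in ctrl.boxes_of('side',l)])
E
```

```text
t: 5.07
tool_pos: [0.4376, 0.2971, 0.3224]
tool_rot: [2.95, 1.08, -0.002]
contact_force: [-0.9, 0.3, -2.4]
opening: 0.0196
t: 6.07
tool_pos: [0.4381, 0.2967, 0.3234]
tool_rot: [-3.136, -0.192, -0.0]
contact_force: [-0.5, 0.1, -2.3]
opening: 0.0199
t 6.07 p [0.4381 0.2967 0.3234] yang -83.0 F [-0.5  0.1 -2.3] open 0.0199 q [ 0.45 -0.22  1.71  0.    1.64  1.9 ] tilt 0.01
[351.44788091 232.66297842]
301 172
mark_tip [([246.6, 254.6, 11.2, 15.7], 0.57)]
needle_tip [([345.7, 235.3, 5.8, 14.8], 0.4)]
```

View pics/e.png

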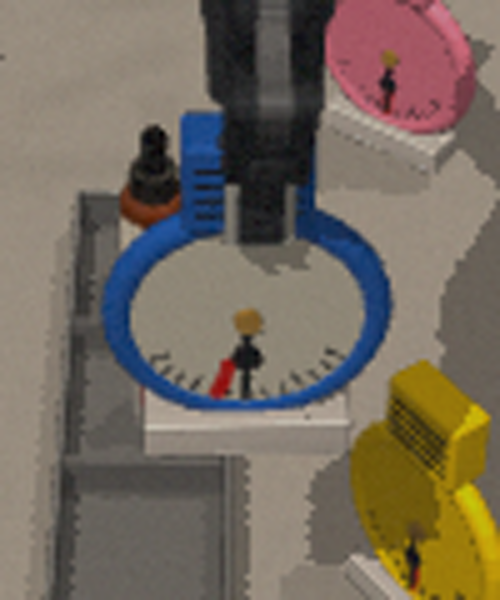

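In the close view the hub is at crop (247,321), the needle hangs straight down to (247,395), and the red mark is to its left at (225,378). The left side is tool +x, so gauge +y = tool +x. The fingers hold the grip about 4 to 5 mm off its middle towards the image right. Measuring the mark next.

```bash
cat > meas.py <<'E'
from h import *
from scipy.spatial.transform import Rotation as R
def meas(fn,p,M,rad=60):
    im=cv2.imread(fn);hsv=cv2.cvtColor(im,cv2.COLOR_BGR2HSV).astype(int)
    u=proj('side',p-[0,0,.041])[0].astype(int)
    n=M[:,1]; K,Rc,t=cal('side'); o=-Rc.T@t
    if n@(o-p)<0:n=-n
    P0=p+n*.006
    ex=M[:,0]; ez=np.array([0,0,1.])
    def loc(uv):
        d=Rc.T@np.linalg.inv(K)@np.array([*uv,1.]);X=o+d*((P0-o)@n)/(d@n)-P0;return X@ex*1e3,X@ez*1e3
    sub=np.zeros(im.shape[:2],bool);sub[u[1]-40:u[1]+40,u[0]-35:u[0]+35]=1
    h,s,v=hsv[...,0],hsv[...,1],hsv[...,2]
    def cl(mask):
        k,l,st,_=cv2.connectedComponentsWithStats((mask&sub).astype(np.uint8));
        if k<2:return np.zeros((0,2))
        j=1+np.argmax(st[1:,4]);return np.array([loc(q[::-1]) for q in np.argwhere(l==j)])
    out={}
    for name,m in dict(blue=(h>100)&(h<125)&(s>130)&(v>60),red=((h<6)|(h>174))&(s>130)&(v>60),hub=(h>12)&(h<25)&(s>90)&(v>90),black=(v<60)).items():
        q=cl(m);out[name]=q
        if len(q):
            c=q.mean(0);w,V=np.linalg.eigh(np.cov(q.T)) if len(q)>3 else (0,np.eye(2));a=V[:,1];a=a if a[1]>0 else -a
            print(name,len(q),'c',c.round(1),'min',q.min(0).round(1),'max',q.max(0).round(1),'pca ang from vertical',np.degrees(np.arctan2(a[0],a[1])).round(1))
    if len(out['hub']):
        for k in('red','black'):
            if len(out[k]): d=out[k].mean(0)-out['hub'].mean(0);print(k,'dir from down toward +toolx deg',np.degrees(np.arctan2(d[0],-d[1])).round(2))
    return out
if __name__=='__main__':
    import sys
    o=ctrl.get_obs();meas(sys.argv[1],np.array(o['tool_pos']),R.from_rotvec(o['tool_rot']).as_matrix())
E
python3 meas.py pics/e_full.png
```

```text
blue 710 c [  7.  -20.2] min [-43.3 -82.9] max [50.1 44.5] pca ang from vertical 15.5
red 22 c [ 10.1 -68.5] min [  7.1 -75.4] max [ 13.7 -61.1] pca ang from vertical -14.6
hub 261 c [ -48.2 -103.3] min [ -60.7 -128.8] max [-34.9 -62.1] pca ang from vertical -5.0
black 405 c [-1.7 25.5] min [-17.   -7.5] max [19.7 50.3] pca ang from vertical -2.4
red dir from down toward +toolx deg 120.88
black dir from down toward +toolx deg 160.15
```

```bash
python3 -m creep '[[255,0,0,-40,0],[255,0,0,-80,0],[255,0,0,-120,0],[255,0,0,-160,0],[255,0,0,-200,0],[255,0,0,-240,0],[255,0,0,-280,0],[255,0,0,-280,0],[255,0,0,-280,0],[255,0,0,-280,0],[255,0,0,-280,0],[255,0,0,-280,0]]'
python3 -m creep '[[255,0,0,0,0],[255,0,0,0,0],[255,0,0,0,0],[255,0,0,0,0],[255,0,0,0,0],[255,0,0,0,0]]'
python3 go.py
python3 - <<'E'
from h import *
o=ctrl.get_obs();u=proj('side',np.array(o['tool_pos'])-[0,0,.041])[0];print(u)
cv2.imwrite('pics/f_full.png',ctrl.get_image('side')[:,:,::-1])
x,y=int(u[0])-50,max(0,int(u[1])-50)
im=cv2.imread('pics/f_full.png')[y:y+100,x:x+100];cv2.imwrite('pics/f.png',cv2.resize(im,None,fx=6,fy=6,interpolation=cv2.INTER_CUBIC));print(x,y)
E
python3 meas.py pics/f_full.png
```

```text
t: 7.22
tool_pos: [0.4381, 0.2967, 0.6006]
tool_rot: [3.134, 0.191, -0.007]
contact_force: [0.1, 0.7, -2.7]
opening: 0.0198
t: 7.72
tool_pos: [0.438, 0.2967, 0.6034]
tool_rot: [-3.136, -0.191, -0.0]
contact_force: [0.8, -0.7, -2.0]
opening: 0.0195
t 7.72 p [0.438  0.2967 0.6034] yang -83.02 F [ 0.8 -0.7 -2. ] open 0.0195 q [ 0.45 -0.12  1.17  0.    2.09  1.9 ] tilt 0.01
[356.79086792  75.16134482]
306 25
blue 1137 c [  3.  -31.8] min [-42.6 -82.6] max [46.3 14.4] pca ang from vertical 59.0
red 48 c [ 10.8 -69. ] min [  7.1 -77.9] max [ 14.8 -60.3] pca ang from vertical -14.5
hub 44 c [  3.2 -42.3] min [ -1.3 -46.2] max [  7.7 -37.9] pca ang from vertical 18.3
black 145 c [-0.4  7.4] min [-7.9  0.4] max [ 6.6 14.3] pca ang from vertical 9.9
red dir from down toward +toolx deg 15.81
black dir from down toward +toolx deg -175.9
```

View pics/f.png

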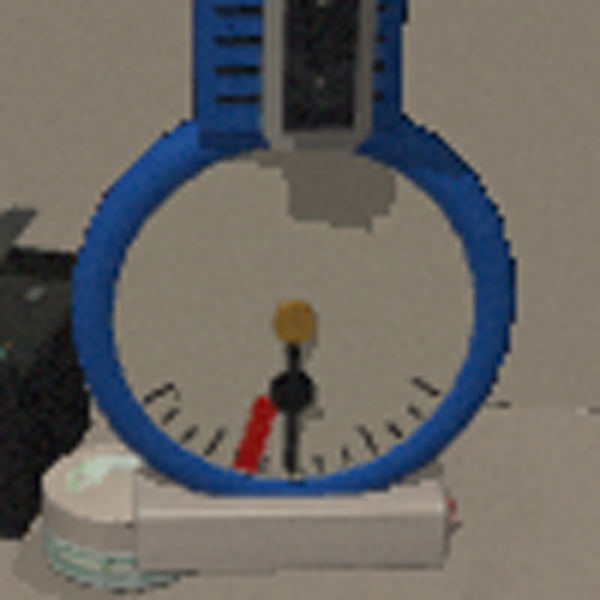

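Clear reading: the mark sits about 15° from the needle (0.26 rad) towards tool +x, and the foot is level. The hub is 42 mm below the TCP, so the foot underside is 100 mm below it. I'll compute the transit and check the stud in the side view.

```bash
python3 go.py 0.526 -0.321 0.32 13
python3 - <<'E'
from h import *
c=np.array([.525,-.3175]);a=np.radians(13);ex=np.array([np.cos(a),np.sin(a)]);ey=np.array([-np.sin(a),np.cos(a)])
B=[];
for sx in(-1,1):
  for sy in(-1,1):
    for z in(0,.02):B.append([*(c+sx*.04*ex+sy*.06*ey),z])
    B.append([*(c+sx*.025*ex),.075])
p=proj('side',B);print('pred',p.min(0),p.max(0))
print([np.round(d['rect'],1).tolist() for d in ctrl.boxes_of('side','stud_block')])
im=ctrl.get_image('side');h=cv2.cvtColor(im,cv2.COLOR_RGB2HSV)[125:180,310:360].astype(int)
m=(h[...,0]<20)&(h[...,0]>5)&(h[...,1]>75)&(h[...,2]>60);k,l,st,ce=cv2.connectedComponentsWithStats(m.astype(np.uint8));j=1+np.argmax(st[1:,4]);print(st[j]+[310,125,0,0,0])
E
```

```text
t 7.77 p [0.438  0.2967 0.6034] yang -83.02 F [ 0.5 -0.4 -3.3] open 0.0196 q [ 0.45 -0.12  1.17 -0.    2.09  1.9 ] tilt 0.01
shift mm [ 12.3 623.8 283.4] turn -1.676
pred [320.3675467  135.33238108] [352.30870088 170.07060983]
[[320.9, 136.1, 31.1, 36.7]]
[321 135  31  35 879]
```

```bash
python3 -m creep '[[255,2,37,16,-0.11],[255,2,74,33,-0.22],[255,2,111,50,-0.33],[255,3,148,67,-0.44],[255,3,185,84,-0.55],[255,4,222,101,-0.66],[255,5,259,118,-0.77],[255,6,296,135,-0.88],[255,7,333,152,-0.99],[255,8,370,169,-1.1],[255,8,407,186,-1.21],[255,9,444,203,-1.32]]'
python3 go.py 0.526 -0.321 0.26 13
```

```text
t: 8.87
tool_pos: [0.4998, -0.1384, 0.4027]
tool_rot: [2.354, 2.08, 0.001]
contact_force: [1.0, 0.2, -2.1]
opening: 0.0198
t 8.87 p [ 0.4998 -0.1384  0.4027] yang -7.08 F [ 1.   0.2 -2.1] open 0.0198 q [-0.41 -0.25  1.61  0.    1.78 -0.29] tilt 0.05
shift mm [-177.9   48.4  142.8] turn -0.35
```

```bash
python3 -m creep '[[255,-35,9,15,-0.1],[255,-70,18,30,-0.2],[255,-105,28,50,-0.3],[255,-140,38,80,-0.35],[255,-170,46,110,-0.35],[255,-178,48,143,-0.35],[255,-178,48,160,-0.35],[255,-178,48,173,-0.35],[255,-178,48,183,-0.35],[255,-178,48,183,-0.35],[255,-178,48,183,-0.35],[255,-178,48,183,-0.35]]'
python3 go.py 0.526 -0.321 0.175 13
python3 - <<'E'
from h import *
a=ctrl.get_image('side');b=ctrl.get_image('top')
A=cv2.resize(a[80:190,285:385],None,fx=4,fy=4,interpolation=cv2.INTER_CUBIC)
B=cv2.resize(b[165:255,360:460],None,fx=4,fy=4,interpolation=cv2.INTER_CUBIC)
im=np.zeros((440,800,3),np.uint8);im[:440,:400]=A;im[:360,400:]=B
cv2.imwrite('pics/g.png',im[:,:,::-1])
E
```

```text
t: 9.87
tool_pos: [0.5257, -0.3195, 0.2227]
tool_rot: [1.959, 2.451, 0.0]
contact_force: [0.1, -0.6, -1.1]
opening: 0.0196
t 9.87 p [ 0.5257 -0.3195  0.2227] yang 12.71 F [ 0.1 -0.6 -1.1] open 0.0196 q [-0.67  0.03  1.65 -0.    1.46 -0.89] tilt 0.22
shift mm [-1.4 -0.2 47.7] turn -0.005
```

View pics/g.png

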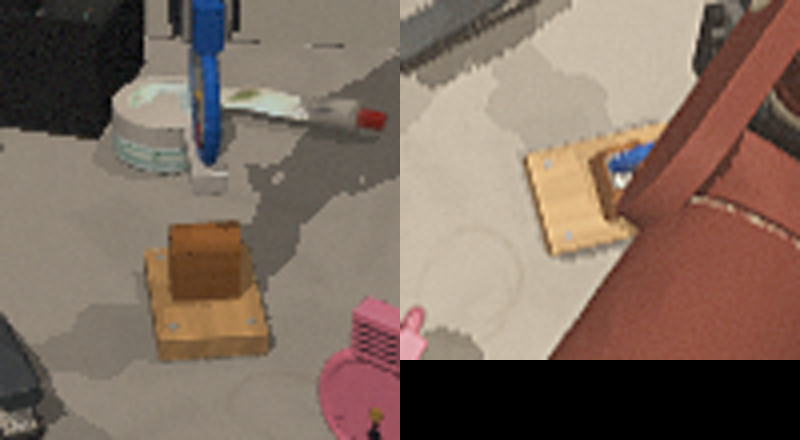

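The gauge is above the stud, in line with it (foot at crop (208,178), stud top at (205,230)). The arm hides much of the block in the top view. Descending gently.

```bash
python3 -m creep '[[255,0,0,12,0],[255,-1,0,24,0],[255,-1,0,34,0],[255,-1,0,39,0],[255,-1,0,41,0],[255,-1,0,42,0],[255,-1,0,42,0],[255,-1,0,42,0]]' 
python3 go.py 0.526 -0.321 0.175 13
python3 -m creep '[[255,0,0,0.5,0],[255,0,0,1,0],[255,0,0,1.5,0],[255,0,0,2,0],[255,0,0,2,0]]' 
python3 go.py 0.526 -0.321 0.175 13
```

```text
t: 10.63
tool_pos: [0.5252, -0.3205, 0.1787]
tool_rot: [1.962, 2.452, -0.0]
contact_force: [-0.2, 0.1, -2.4]
opening: 0.0199
t 10.63 p [ 0.5252 -0.3205  0.1787] yang 12.66 F [-0.2  0.1 -2.4] open 0.0199 q [-0.67  0.07  1.69 -0.    1.39 -0.89] tilt 0.05
shift mm [-0.7  0.7  3.7] turn -0.006
t: 11.05
tool_pos: [0.5249, -0.3203, 0.1762]
tool_rot: [-1.963, -2.453, -0.0]
contact_force: [-0.1, 0.1, -2.3]
opening: 0.0196
t 11.05 p [ 0.5249 -0.3203  0.1762] yang 12.66 F [-0.1  0.1 -2.3] open 0.0196 q [-0.67  0.07  1.69  0.    1.38 -0.89] tilt 0.0
shift mm [-1.   0.9  1.2] turn -0.006
```

```bash
python3 -m creep '[[255,-0.5,0,0.4,0],[255,-0.5,0,0.8,0],[255,-0.5,0,0.8,0]]' 
python3 -m creep '[[255,0,0,0.4,0],[255,0,0,0.8,0],[255,0,0,0.8,0]]' 
python3 -m creep '[[255,0,0,0.4,0],[255,0,0,0.8,0],[255,0,0,0.8,0]]'
```

```text
t: 11.3
tool_pos: [0.5251, -0.3209, 0.1758]
tool_rot: [1.963, 2.453, -0.0]
contact_force: [-0.2, 0.7, -1.3]
opening: 0.0194
t: 11.55
tool_pos: [0.5252, -0.321, 0.1757]
tool_rot: [1.962, 2.452, -0.0]
contact_force: [-1.7, 0.2, 3.7]
opening: 0.0197
t: 11.8
tool_pos: [0.5253, -0.3211, 0.1757]
tool_rot: [1.962, 2.452, -0.0]
contact_force: [-2.9, 2.0, 7.0]
opening: 0.0194
```

Contact is light, about 9 N on the stud with the TCP at z = 0.1757. Now I'll drop the grip to 20 N so the gauge can pivot between the pads, and move the grip along the arc about the stud axis towards tool +x.

```bash
python3 -m creep '[[255,0,0,0,0],[255,0,0,0,0],[255,2,0,0,0],[255,4,0,0,0],[255,6,0,0,0],[255,8,0,0,0],[255,10,0,0.1,0],[255,12,0,0.2,0],[255,14,0,0.3,0],[255,14,0,0.3,0]]' 20
python3 -m creep '[[255,2,0,0.2,0],[255,4,0,0.4,0],[255,7,0,0.7,0],[255,7,0,0.7,0]]' 
python3 go.py
```

```text
t: 12.63
tool_pos: [0.5226, -0.3084, 0.1753]
tool_rot: [1.96, 2.45, -0.003]
contact_force: [-0.9, -2.5, 5.9]
opening: 0.0195
t: 12.97
tool_pos: [0.521, -0.3013, 0.1745]
tool_rot: [1.961, 2.45, -0.002]
contact_force: [-1.1, -2.6, 5.8]
opening: 0.0195
t 12.97 p [ 0.521  -0.3013  0.1745] yang 12.66 F [-1.1 -2.6  5.8] open 0.0195 q [-0.65  0.04  1.73 -0.    1.38 -0.87] tilt 0.24
```

```bash
python3 -m creep '[[255,2,0,0.3,0],[255,4,0,0.6,0],[255,7,0,1.1,0],[255,9,0,1.5,0],[255,11,0,1.9,0],[255,14,0,2.5,0],[255,14,0,2.5,0]]' 
python3 go.py
python3 - <<'E'
from h import *
a=ctrl.get_image('side');b=ctrl.get_image('top')
cv2.imwrite('pics/h_side.png',a[:,:,::-1])
A=cv2.resize(a[80:180,295:375],None,fx=5,fy=5,interpolation=cv2.INTER_CUBIC)
B=cv2.resize(b[165:245,380:460],None,fx=5,fy=5,interpolation=cv2.INTER_CUBIC)
im=np.zeros((500,800,3),np.uint8);im[:500,:400]=A;im[:400,400:]=B
cv2.imwrite('pics/h.png',im[:,:,::-1])
E
```

```text
t: 13.55
tool_pos: [0.5179, -0.2874, 0.1718]
tool_rot: [1.961, 2.45, -0.002]
contact_force: [-1.4, -1.6, 4.7]
opening: 0.0197
t 13.55 p [ 0.5179 -0.2874  0.1718] yang 12.66 F [-1.4 -1.6  4.7] open 0.0197 q [-0.63  0.02  1.75 -0.    1.37 -0.85] tilt 0.19
```

View pics/h.png

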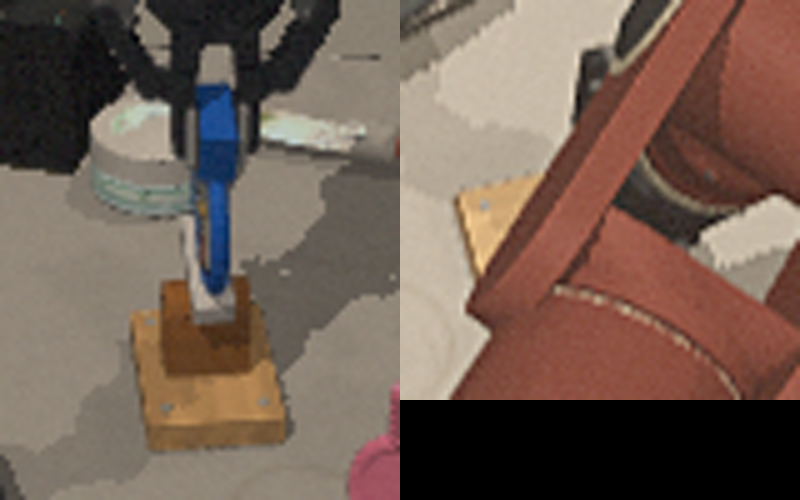

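Run:
```python
from h import *
o=ctrl.get_obs();p=np.array(o['tool_pos']);g=np.radians(12.7);gx=np.array([np.cos(g),np.sin(g),0]);gy=np.array([-np.sin(g),np.cos(g),0]);gz=np.array([0,0,1.])
G=p+[0,0,.0187]
def pts(a,off=.004):
    a=np.radians(a);Y=gy*np.cos(a)-gz*np.sin(a);Z=gy*np.sin(a)+gz*np.cos(a)
    O=G+Y*off-Z*.1195
    f=lambda x,y,z:O+gx*x/1e3+Y*y/1e3+Z*z/1e3
    return O,[f(12,35,0),f(-12,35,0),f(12,35,16),f(12,-35,16),f(10,21,136),f(-10,21,136),f(10,-21,136),f(-10,-21,136),f(10,21,100)]
for a in(0,6,10,12,14,16,18):
    O,P=pts(a);q=(proj('side',P)-[295,80])*5;l=(O-[.525,-.3175,0])@gy*1e3
    print(a,'foot mid rel stud',l.round(1),O[2].round(4),q.round(0).astype(int).tolist())
```

```text
0 foot mid rel stud 34.9 0.0711 [[199, 354], [242, 352], [199, 330], [185, 263], [200, 125], [238, 122], [191, 86], [228, 84], [200, 184]]
6 foot mid rel stud 22.4 0.0713 [[196, 347], [239, 344], [197, 325], [183, 247], [201, 131], [238, 128], [192, 85], [228, 83], [200, 186]]
10 foot mid rel stud 14.1 0.0722 [[195, 340], [237, 338], [195, 320], [181, 236], [201, 135], [239, 132], [192, 85], [229, 83], [199, 187]]
12 foot mid rel stud 10.0 0.0728 [[194, 337], [236, 334], [194, 317], [181, 231], [201, 137], [239, 134], [192, 85], [229, 82], [199, 188]]
14 foot mid rel stud 5.9 0.0736 [[193, 333], [235, 331], [194, 314], [180, 225], [201, 139], [239, 136], [192, 84], [229, 82], [199, 188]]
16 foot mid rel stud 1.8 0.0746 [[192, 329], [234, 327], [193, 311], [179, 219], [201, 141], [239, 138], [192, 84], [229, 82], [199, 188]]
18 foot mid rel stud -2.2 0.0757 [[191, 325], [233, 322], [192, 307], [179, 213], [201, 143], [239, 140], [192, 84], [229, 82], [199, 189]]
```

The side view fits a lean of about 16 to 18° (foot end at crop (193,307)–(233,320)), with the foot middle within a few mm of the crown. The dial is edge-on here, so I'll grip harder, lift the gauge with its lean, show it to the side camera and compare needle with mark.

```bash
python3 -m creep '[[255,0,0,0,0],[255,0,0,0,0],[255,0,0,-10,0],[255,0,0,-30,0],[255,0,0,-60,0],[255,0,0,-90,0],[255,34,0,-106,0.1],[255,68,-8,-122,0.2],[255,102,-16,-138,0.3],[255,136,-24,-154,0.4],[255,170,-32,-170,0.5],[255,204,-40,-186,0.6]]' 45
python3 go.py .438 .297 .603 -83
```

```text
t: 14.65
tool_pos: [0.4323, -0.0944, 0.3559]
tool_rot: [-2.602, -1.755, -0.0]
contact_force: [0.2, 0.1, -2.8]
opening: 0.0195
t 14.65 p [ 0.4323 -0.0944  0.3559] yang -22.0 F [ 0.2  0.1 -2.8] open 0.0195 q [-0.38 -0.44  1.83  0.    1.75 -0.  ] tilt 0.14
shift mm [ 365.4 -141.8 -246.2] turn 1.065
```

```bash
python3 -m creep '[[255,30,-12,-20,0.1],[255,60,-24,-41,0.2],[255,91,-35,-61,0.3],[255,122,-47,-82,0.4],[255,152,-59,-102,0.5],[255,183,-71,-123,0.6],[255,213,-83,-144,0.7],[255,243,-95,-164,0.8],[255,274,-106,-185,0.9],[255,304,-118,-205,1.0],[255,335,-130,-226,1.065],[255,365,-142,-246,1.065]]'
python3 -m creep '[[255,0,0,0,0],[255,0,0,0,0],[255,0,0,0,0],[255,0,0,0,0],[255,0,0,0,0],[255,0,0,0,0],[255,0,0,0,0],[255,0,0,0,0],[255,0,0,0,0],[255,0,0,0,0],[255,0,0,0,0],[255,0,0,0,0]]'
python3 go.py .438 .297 .603 -83
python3 - <<'E'
from h import *
o=ctrl.get_obs();u=proj('side',np.array(o['tool_pos'])-[0,0,.041])[0]
cv2.imwrite('pics/i_full.png',ctrl.get_image('side')[:,:,::-1])
x,y=int(u[0])-50,max(0,int(u[1])-50)
im=cv2.imread('pics/i_full.png')[y:y+100,x:x+100];cv2.imwrite('pics/i.png',cv2.resize(im,None,fx=6,fy=6,interpolation=cv2.INTER_CUBIC));print(x,y)
E
python3 meas.py pics/i_full.png
```

```text
t: 15.65
tool_pos: [0.436, 0.2974, 0.6025]
tool_rot: [-3.135, -0.198, 0.003]
contact_force: [0.8, 0.0, -2.3]
opening: 0.0194
t: 16.65
tool_pos: [0.4367, 0.2953, 0.6024]
tool_rot: [-3.135, -0.199, -0.0]
contact_force: [-0.5, 0.3, -2.9]
opening: 0.0199
t 16.65 p [0.4367 0.2953 0.6024] yang -82.73 F [-0.5  0.3 -2.9] open 0.0199 q [ 0.45 -0.13  1.18  0.    2.09  1.9 ] tilt 0.0
shift mm [ 1.5 -1.5 -0.6] turn 0.005
307 25
blue 651 c [ 11.3 -39.4] min [-44.6 -82.3] max [31. 15.] pca ang from vertical 22.7
red 13 c [-17.8 -70. ] min [-18.3 -76.3] max [-16.9 -61.7] pca ang from vertical 0.1
hub 44 c [-15.6 -39.2] min [-20.3 -43.2] max [-11.3 -34.9] pca ang from vertical 26.2
black 150 c [-0.6  7.9] min [-8.1  0.9] max [ 6.8 14.8] pca ang from vertical -64.1
red dir from down toward +toolx deg -4.03
black dir from down toward +toolx deg 162.32
```

View pics/i.png

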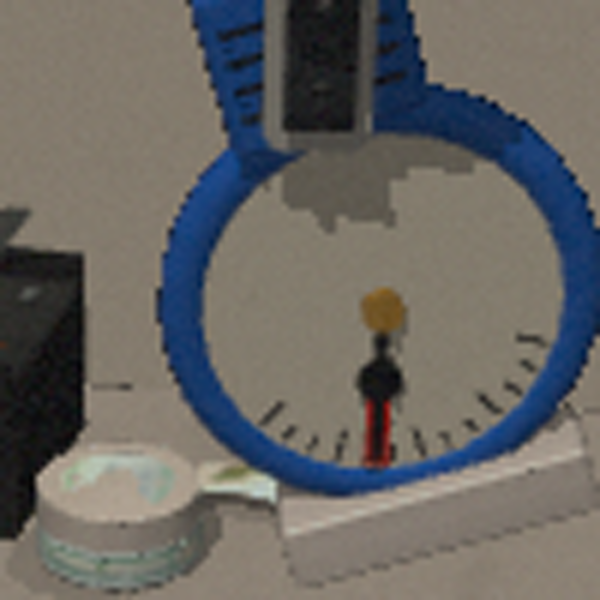

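The needle now lies centred on the red mark: both are at crop column ~378 (mark edges 366 to 391). By the hub position, the earlier contact was about 3.6 mm off the foot's middle. I'll return with the lean unchanged and shift by that much.

```bash
python3 -m creep '[[255,2,37,16,-0.11],[255,2,74,33,-0.22],[255,2,111,50,-0.33],[255,3,148,67,-0.44],[255,3,185,84,-0.55],[255,4,222,101,-0.66],[255,5,259,118,-0.77],[255,6,296,135,-0.88],[255,7,333,152,-0.99],[255,8,370,169,-1.1],[255,8,407,186,-1.21],[255,9,444,203,-1.32]]'
python3 go.py 0.5174 -0.2839 0.23 12.7
```

```text
t: 17.7
tool_pos: [0.5006, -0.1393, 0.4017]
tool_rot: [2.349, 2.086, 0.001]
contact_force: [0.6, 0.5, -1.9]
opening: 0.0196
t 17.7 p [ 0.5006 -0.1393  0.4017] yang -6.79 F [ 0.6  0.5 -1.9] open 0.0196 q [-0.41 -0.24  1.61  0.    1.77 -0.3 ] tilt 0.03
shift mm [-141.6   33.6  171.7] turn -0.34
```

```bash
python3 -m creep '[[255,-35,8,15,-0.1],[255,-70,16,30,-0.2],[255,-105,25,50,-0.3],[255,-130,31,80,-0.34],[255,-142,34,110,-0.34],[255,-142,34,140,-0.34],[255,-142,34,160,-0.34],[255,-142,34,172,-0.34],[255,-142,34,190,-0.34],[255,-142,34,205,-0.34],[255,-142,34,212,-0.34],[255,-142,34,212,-0.34]]'
python3 -m creep '[[255,0,0,0,0],[255,0,0,6,0],[255,0,0,10,0],[255,0,0,10,0],[255,0,0,10,0],[255,0,0,10,0]]'
python3 go.py 0.5174 -0.2839 0.1708 12.7
```

```text
t: 18.7
tool_pos: [0.5164, -0.282, 0.1886]
tool_rot: [-1.967, -2.446, 0.0]
contact_force: [-0.1, 0.6, -2.5]
opening: 0.0195
t: 19.2
tool_pos: [0.5172, -0.2828, 0.1807]
tool_rot: [1.969, 2.448, 0.0]
contact_force: [-0.5, -0.1, -2.5]
opening: 0.0196
t 19.2 p [ 0.5172 -0.2828  0.1807] yang 12.38 F [-0.5 -0.1 -2.5] open 0.0196 q [-0.63  0.    1.75  0.    1.39 -0.84] tilt 0.03
shift mm [-1.1 -0.   9.9] turn -0.006
```

```bash
python3 -m creep '[[255,-1,0,2,-0.006],[255,-1,0,4,-0.006],[255,-1,0,6,-0.006],[255,-1,0,7,-0.006],[255,-1,0,7.5,-0.006],[255,-1,0,7.5,-0.006],[255,-1,0,7.5,-0.006]]'
python3 -m creep '[[255,0,0,0.5,0],[255,0,0,1,0],[255,0,0,1,0],[255,0,0,1,0]]'
python3 -m creep '[[255,0,0,0.5,0],[255,0,0,1,0],[255,0,0,1,0],[255,0,0,1,0]]'
```

```text
t: 19.78
tool_pos: [0.5172, -0.2837, 0.1728]
tool_rot: [-1.962, -2.454, 0.0]
contact_force: [-0.3, 0.7, -2.4]
opening: 0.0191
t: 20.12
tool_pos: [0.5172, -0.2837, 0.1718]
tool_rot: [1.962, 2.454, 0.0]
contact_force: [-0.5, 0.2, -1.8]
opening: 0.0196
t: 20.45
tool_pos: [0.5173, -0.2837, 0.1709]
tool_rot: [1.962, 2.454, 0.0]
contact_force: [0.6, -0.3, -1.8]
opening: 0.0193
```

```bash
python3 -m creep '[[255,0,0,0.4,0],[255,0,0,0.7,0],[255,0,0,0.7,0],[255,0,0,0.7,0]]'
python3 -m creep '[[255,0,0,0.3,0],[255,0,0,0.6,0],[255,0,0,0.6,0],[255,0,0,0.6,0]]'
```

```text
t: 20.78
tool_pos: [0.5174, -0.2837, 0.1709]
tool_rot: [1.961, 2.453, 0.0]
contact_force: [-0.7, 0.9, 2.8]
opening: 0.0193
t: 21.12
tool_pos: [0.5175, -0.2838, 0.1708]
tool_rot: [1.961, 2.453, 0.0]
contact_force: [-3.1, 1.4, 6.3]
opening: 0.0196
```

```bash
python3 -m creep '[[255,0,0,-0.3,0],[255,0,0,-0.5,0],[255,0,0,-0.5,0],[255,0,0,-0.5,0],[255,0,0,-0.5,0],[255,0,0,-0.5,0],[255,0,0,-0.5,0],[255,0,0,-0.5,0]]'
python3 go.py
python3 - <<'E'
from h import *
a=np.mean([ctrl.get_image('side').astype(float) for _ in range(4)],0).astype(np.uint8)
o=ctrl.get_obs();p=np.array(o['tool_pos']);g=np.radians(12.8);gx=np.array([np.cos(g),np.sin(g),0]);gy=np.array([-np.sin(g),np.cos(g),0]);gz=np.array([0,0,1.])
s=8;x0,y0=312,85
A=cv2.resize(a[y0:y0+70,x0:x0+45],None,fx=s,fy=s,interpolation=cv2.INTER_CUBIC);ims=[A.copy()]
for ad,c in((15,(0,255,0)),):
    r=np.radians(ad);Y=gy*np.cos(r)-gz*np.sin(r);Z=gy*np.sin(r)+gz*np.cos(r)
    O=p-gy*.0306-gz*.0958;print('foot mid',O,'lat off from stud',(O-[.525,-.3175,0])@gy*1e3)
    f=lambda x,y,z:O+gx*x/1e3+Y*y/1e3+Z*z/1e3
    B=A.copy()
    for x,y,h,z0 in((12,35,16,0),(10,21,136,100)):
        for k in(z0,h):
            q=((proj('side',[f(x,y,k),f(-x,y,k),f(-x,-y,k),f(x,-y,k)])-[x0,y0]+.5)*s).astype(int);cv2.polylines(B,[q],True,c,1)
    ims.append(B)
cv2.imwrite('pics/j.png',np.hstack(ims)[:,:,::-1])
E
```

```text
t: 21.78
tool_pos: [0.5175, -0.2838, 0.1708]
tool_rot: [1.961, 2.453, 0.0]
contact_force: [-1.6, 2.3, 5.6]
opening: 0.02
t 21.78 p [ 0.5175 -0.2838  0.1708] yang 12.72 F [-1.6  2.3  5.6] open 0.02 q [-0.63  0.01  1.75  0.    1.37 -0.85] tilt 0.04
foot mid [ 0.52424895 -0.31359769  0.07502762] lat off from stud 3.9717243646732285
```

View pics/j.png

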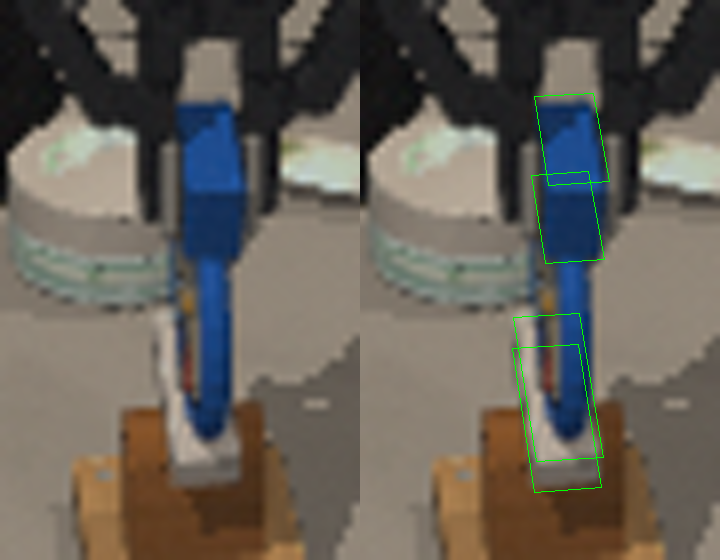

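The projected 15° model matches the foot and grip to within about 1 px. The contact force (about +2.3 N in y, 8 N in z with the weight added back) runs along the leaning gauge, so nothing is turning it in the grip. Handing in.

```bash
python3 -c "
from station import ctrl
print(ctrl.finish_job(), ctrl.get_obs()['t'])"
```

```text
the job is handed in; nothing more can be done
the job is handed in; nothing more can be done
```

I took the blue gauge out of the tray by its grip, set its foot upright on the stud and rocked it about the stud by roughly 15°. The job was handed in at about 22 s with the gauge still held there and its foot touching the stud.

**Needle on mark:** On the stud the dial is edge-on to both cameras. I lifted the gauge with its lean held, and the side camera showed the settled needle centred on the red mark. I then put it back with the same lean, moved about 3.6 mm to bring the foot's middle onto the stud.

**Last checks:**
- The foot met the stud at the height I had worked out (tool at z = 0.171 m).
- The press was light, about 8 N, and ran along the leaning gauge, so it was not turning it in the grip.
- A 15° model fitted the final side picture to about 1 pixel (2–3 mm).

**What stayed uncertain:**
- The needle itself could not be read again after the gauge went back on the stud.
- My readings of the mark spread from 11.6° to 15.8°.
- An earlier fit of the side picture suggested a lean of 16–18°.
- The foot's middle is only good to 2–3 mm.
- I did not look again at the bottles or the things round about after the move. The gauge was lifted straight out, and no unexpected force showed.

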